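Dock the knob crate over the lip of its ramped bay

ROBOT

A 7-joint arm with a two-finger parallel gripper is mounted at the origin on the work surface; the furniture and walls round the work are solid. World frame = base frame: x ahead of the robot, y to its left, z up, the work surface at z = 0. Lengths are in m, angles in rad, forces in N, time in s.
With the tool pointing down it reaches from about 0.425 to 0.825 m from the base axis. Payload 3.6 kg.
Tool frame: the origin (TCP) lies at the very end of the fingers, on their centre line; the grasp point (between the pads) lies 19 mm behind it; z points along the fingers, y is the line along which they close (so a half turn about z gives the same grasp; the last joint's range is limited). The gripper opens to 93 mm and grips with 3 to 60 N. Pads are 15 mm wide; open, the fingers measure 128 mm over their backs; the gripper's body (75 mm by 188 mm) begins 65 mm behind the grasp point.
Start: joints at [0.645, 0.615, -0.013, 1.423, 0.008, 1.103, -0.04], TCP at [0.509, -0.405, 0.219] pointing down, gripper open.
Joint ranges: [-3.12, 3.12], [-0.3, 2.06], [-1.34, 1.32], [0.26, 2.42], [-1.36, 4.5], [0.01, 1.98], [-2.84, 2.84]. Speed limits (rad/s): [2.79, 2.79, 3.14, 3.14, 3.14, 3.14, 3.14].

INTERFACE

Orientations are given as a unit quaternion [w, x, y, z].
In Python, from workcell import * gives the robot as it stands. Calls block until the motion is done:
- move_to(position, orientation): joint-space move of the TCP to a pose.
- servo_line(position, rot=None, feed=0.15, force_limit=None): straight line of the TCP; rot=None keeps the orientation; feed is the mean speed in m/s. With force_limit (N) it stops when the force on the tool has changed by that much, and returns True; else False.
- movej(angles): joint-space move.
- set_gripper(opening, grip_force=None): opening from 0.0 (shut) to 1.0 (fully open); grip_force is the grip in N (None keeps the last); returns when the fingers have stopped.
- dwell(seconds).
- inverse_kinematics(position, orientation): joint angles nearest the present ones, or None.
- snapshot(name): name is "scene" or "top"; returns the picture (420x560x3 uint8, blue, green, red); there is no depth.
- calibration(name): a dict with "K" (3x3 intrinsics, pixels), "distortion" ([k1, k2, p1, p2, k3] as OpenCV has them; the pictures are not rectified), "R" (3x3) and "t" (3): a world point X has camera coordinates R X + t. Camera axes: x right, y down, z forward; pixel columns grow to the right and rows downward; lengths in m; the calibration is good to about 2 mm. A picture is of the moment at which its call begins. calibration takes no time and is no camera call.
A pose or a line that the arm cannot do raises Unreachable and nothing moves.
- sign_off(): hands the job in; it is judged then, once.
Readings, each from a call of its own:
- current_time_s(): time.
- current_q(): joint angles.
- current_dq(): joint speeds.
- current_joint_efforts(): joint torques, N m.
- current_tcp_pos(): TCP position.
- current_ee_rot(): TCP orientation.
- current_contact_force(): force on the tool from outside, world axes, zero at the start.
- current_torque(): the same for the moment, N m.
- current_finger_gap(): opening from 0.0 (shut) to 1.0 (fully open).
- current_finger_force(): force on a finger pad.
Only numpy, scipy, OpenCV 4.12 (cv2) and the standard library are available. Lean on these libraries where they do the work, as an engineer would, in place of code of your own. Each camera call takes 0.05 s, during which the arm holds its last target. There are 200 camera calls.

TASK

Lift the small crate of drawer knobs off the bench, set it lengthwise on the ramp of the docking stand wholly below the lip, and let go of it. Then, from behind its tail, push it up the ramp and over the lip into the bay against the spring buffer until its tail edge drops behind the lip and it lies flat on the deck, held there by the buffer. Leave the other things on the bench where they are.

Things in the scene. Friction and masses are not known exactly. Their poses are not given: they have to be found in the camera images.
- crate: open-topped plywood crate holding three turned wooden drawer knobs (fixed inside, below the rim): 110 long (its x), 60 wide (its y), 50 high, walls 6 thick, both ends alike; origin at the centre of its underside, z up. 0.28 to 0.57 kg, centre of mass near the middle
- stand: fixed plywood docking stand. Origin on the bench top below the lip edge; x points uphill into the bay, y across, z up. Its ramp, 68 clear between side rails (9 thick, 10 above the ramp), runs from x = -160, where it is 16 high with a blunt front edge, straight up at 12 degrees to the lip edge at x = 0, 50 above the bench
- lip (a point): middle of the lip edge, the top of the ramp, 50 above the bench. Behind it the level deck lies 10 lower (40 above the bench), between cheeks that reach 68 above the bench, 68 clear
- bay (a point): front edge of the bay's roof, at its underside, 125 above the bench and 65 uphill of the lip; the roof (top 134, 86 wide) runs from there to 150 past the lip. Between lip and roof the deck is open above
- buffer (a joint): spring buffer at the bay's end: pad 44 wide, 32 high, centred 62 above the bench, face 104 past the lip when out. Value in m: 0 out, 0.016 fully in; it pushes back 3 N when out, 5.5 N at 0.006, 9.5 N at 0.016. About 0.006 to 0.007 with the crate home; the tail clears the lip only beyond that; finger friction may hold it up, so it may need drawing down, else the spring returns it
- wax_tin: flat round wax tin, 67 across, 25 high; bystander; origin at the centre of its underside
- tape_measure: black tape measure, 31 x 49 x 55 high; bystander; origin at the centre of its underside
- tape_roll: roll of cream masking tape lying flat, 80 across, 50 high; bystander; origin at the centre of its underside
- ink_bottle: small round dark bottle with pale stopper, 38 across, 30 high; bystander; origin at the centre of its underside

How it is judged:
By the outcome, as a careful person would: the job done as asked, in the order asked, and still so for the second after the job is handed in, with the robot touching nothing.
It also fails if it takes over 58 s, if anything falls off the work surface, if the arm or the gripper's body presses on something with over 40 N, if the wrist force passes 120 N, or if a joint passes its speed limit or range.

## Working session

There is one attempt and no reset: what is moved stays moved. The work goes in short steps, each a Python script; the robot and the scene stay as the last script left them, time stands still between calls to the robot, and variables do not carry over. Pictures are saved under pics/ and viewed, at most 13 in all, crops included, and the job is handed in when it is done.

```bash
mkdir -p pics; ls
python3 - <<'E'
from workcell import *
import cv2
for n in("scene","top"):
    im=snapshot(n); cv2.imwrite(f"pics/{n}0.png",im)
    c=calibration(n); print(n,c)
print(current_time_s(),current_tcp_pos(),current_ee_rot())
E
```

```text
pics
scene {'K': array([[434.39687954,   0.        , 286.37236844],
       [  0.        , 434.39687954, 212.04838306],
       [  0.        ,   0.        ,   1.        ]]), 'distortion': array([0.00671017, 0.        , 0.        , 0.        , 0.        ]), 'R': array([[-0.66837291, -0.74350093, -0.02200057],
       [-0.49407055,  0.4658681 , -0.73407166],
       [ 0.55603232, -0.47976378, -0.67871553]]), 't': array([0.35310148, 0.34685358, 0.62644788])}
top {'K': array([[434.54588238,   0.        , 274.14442069],
       [  0.        , 434.54588238, 206.92880335],
       [  0.        ,   0.        ,   1.        ]]), 'distortion': array([-0.12129437,  0.        ,  0.        ,  0.        ,  0.        ]), 'R': array([[ 2.41335707e-03, -9.99675929e-01, -2.53419146e-02],
       [-9.93525525e-01,  4.81470869e-04, -1.13608097e-01],
       [ 1.13583481e-01,  2.54520159e-02, -9.93202390e-01]]), 't': array([0.0203337 , 0.56232553, 1.1203028 ])}
0.1 [ 0.50815193 -0.40419819  0.21762093] [-1.01235393e-03  9.00685825e-01  4.34469525e-01 -5.02516565e-04]
```

View pics/top0.png

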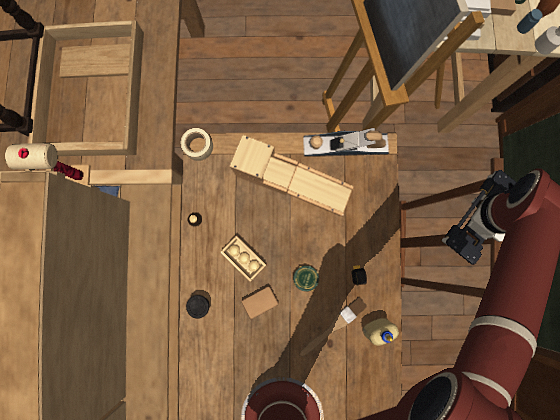

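View pics/scene0.png

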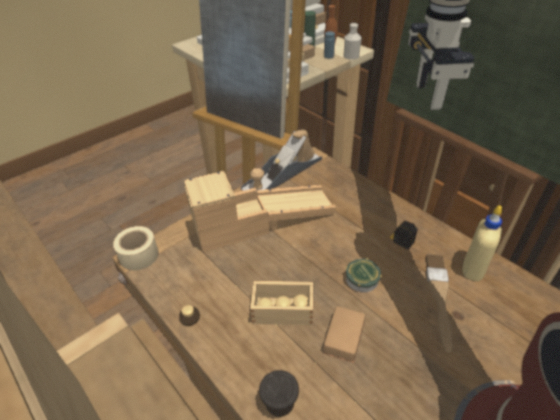

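Run:
```python
import cv2
im=cv2.imread("pics/top0.png")[130:280,170:370]
cv2.imwrite("pics/c1.png",cv2.resize(im,None,fx=4,fy=4,interpolation=cv2.INTER_CUBIC))
im=cv2.imread("pics/scene0.png")[170:335,150:350]
cv2.imwrite("pics/c2.png",cv2.resize(im,None,fx=3.6,fy=3.6,interpolation=cv2.INTER_CUBIC))
```

```text
(no output)
```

View pics/c1.png

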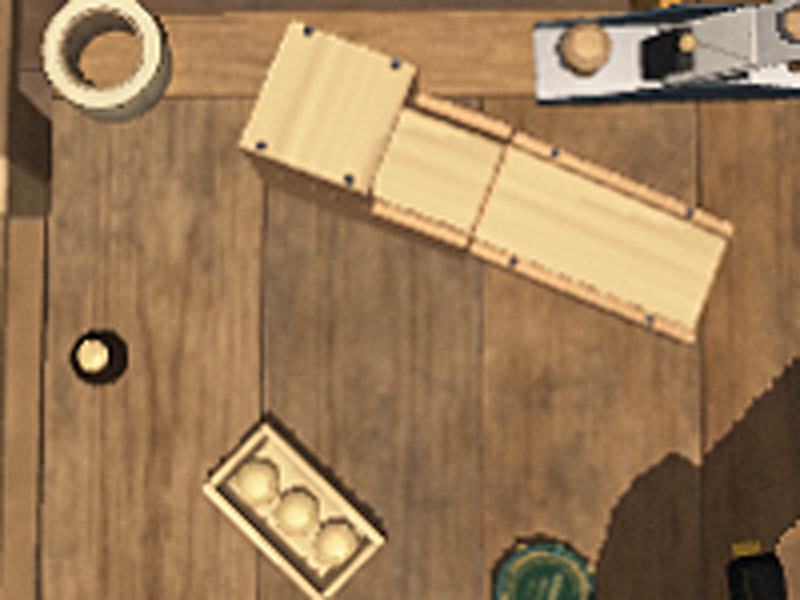

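View pics/c2.png

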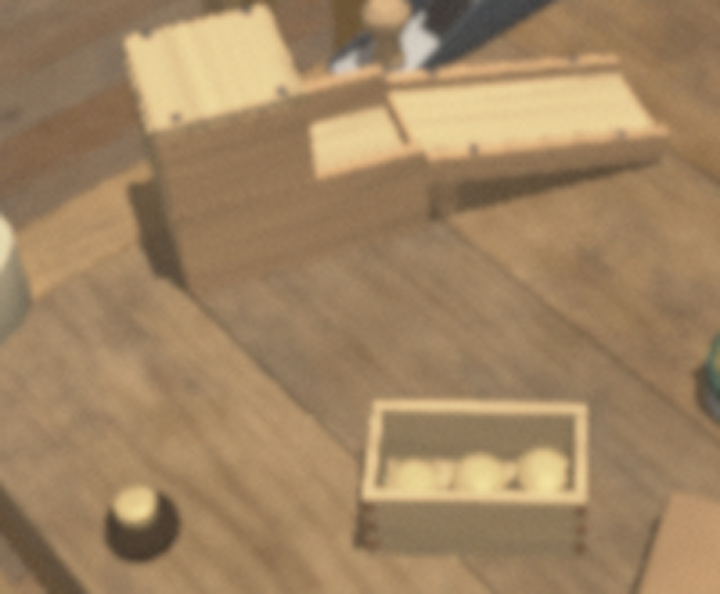

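```bash
cat > h.py <<'E'
import numpy as np, cv2
from workcell import *
from scipy.optimize import least_squares
def proj(n,P):
    c=calibration(n)
    return cv2.projectPoints(np.asarray(P,float),cv2.Rodrigues(c["R"])[0],c["t"],c["K"],c["distortion"])[0][:,0]
def ray(n,uv,z):
    c=calibration(n)
    p=cv2.undistortPoints(np.array(uv,float).reshape(-1,1,2),c["K"],c["distortion"])[:,0]
    d=np.c_[p,np.ones(len(p))]@c["R"]; o=-c["R"].T@c["t"]
    return o+d*((np.broadcast_to(z,len(p))-o[2])/d[:,2])[:,None]
def fit(loc,W):  # planar rigid fit -> x,y,yaw
    loc=np.array(loc)[:,:2]; W=np.array(W)[:,:2]
    a,b=loc-loc.mean(0),W-W.mean(0)
    th=np.arctan2((a[:,0]*b[:,1]-a[:,1]*b[:,0]).sum(),(a*b).sum())
    R=np.array([[np.cos(th),-np.sin(th)],[np.sin(th),np.cos(th)]])
    t=W.mean(0)-R@loc.mean(0)
    return t,th,(W-(loc@R.T+t))*1000
E
cat > m.py <<'E'
from h import *
T=lambda a:(np.array(a)+.5)/4-.5+[170,130]
S=lambda a:(np.array(a)+.5)/3.6-.5+[150,170]
np.set_printoptions(precision=4,suppress=True)
cl=[(-.055,.03),(.055,.03),(.055,-.03),(-.055,-.03)]
for n,uv in(("top",T([(205,488),(267,422),(384,541),(322,599)])),("scene",S([(362,498),(372,402),(588,404),(586,498)]))):
    W=ray(n,uv,.05); l=[cl[0],cl[3],cl[2],cl[1]]
    # determine order: try both long/short labelings
    r=min((fit(np.roll(np.array(q),k,0),W) for q in(cl,cl[::-1]) for k in (0,1)),key=lambda r:abs(r[2]).sum())
    print("crate",n,r[0],np.degrees(r[1]),abs(r[2]).max())
# stand: y left of uphill
L=np.array([(.15,-.043,.134),(.065,-.043,.134),(.065,.043,.134),(.15,.043,.134),(0,-.034,.05),(0,.034,.05),(-.16,.043,.026),(-.16,-.043,.026)])
W=ray("top",T([(293,22),(416,68),(368,193),(242,148),(511,142),(472,240),(692,342),(732,233)]),L[:,2])
r=fit(L,W);print("stand top",r[0],np.degrees(r[1]));print(r[2])
W=ray("scene",S([(125,38),(265,5),(300,90),(150,133),(390,90),(425,150),(668,130),(617,57)]),L[[3,0,1,2,4,5,6,7],2])
for sel in ([0,1,2,3],):pass
Ls=L[[0,1,2,3,4,5,6,7]]
W=ray("scene",S([(265,5),(300,90),(150,133),(125,38),(390,90),(425,150),(668,130),(617,57)]),Ls[:,2])
for s in (np.roll(range(8),0),):
  r=fit(Ls,W);print("stand scene",r[0],np.degrees(r[1]));print(r[2])
q=fit(Ls,W)
E
python3 m.py
```

```text
crate top [0.4281 0.1002] -134.1387410495267 4.235963246835228
crate scene [0.4247 0.102 ] -133.50355893259731 2.0423524981882935
stand top [ 0.6368 -0.0271] 68.62618993519973
[[-1.7473 -0.7259]
 [-0.4787  2.1226]
 [ 1.5189 -0.1449]
 [-1.1562 -1.6765]
 [ 2.8617 -1.2146]
 [ 0.7506 -0.1472]
 [ 2.5143 -0.7571]
 [-4.2631  2.5435]]
stand scene [ 0.6348 -0.0254] 61.055952898523536
[[-46.9854 -63.1837]
 [-81.5385  42.3438]
 [ 20.4477  80.2278]
 [ 58.411  -28.3211]
 [  4.163    0.67  ]
 [  5.8842 -12.3245]
 [ 20.8401 -16.3381]
 [ 18.778   -3.0742]]
```

```bash
sed -i 's/(265,5),(300,90),(150,133),(125,38),(390/(125,38),(265,5),(300,90),(150,133),(390/; /^for sel/d' m.py; sed -i 's/for s in.*/if 1:/' m.py; python3 m.py | grep -A9 "stand scene"
python3 - <<'E'
from h import *
im=cv2.imread("pics/top0.png"); hsv=cv2.cvtColor(im,cv2.COLOR_BGR2HSV)
roi=im[225:290,210:275].astype(int)
up=cv2.resize(im[225:290,210:275],None,fx=4,fy=4,interpolation=cv2.INTER_CUBIC)
for th in(150,165,180):
    m=((up[:,:,1]>th)*255).astype('uint8'); m=cv2.morphologyEx(m,cv2.MORPH_CLOSE,np.ones((5,5)))
    c=max(cv2.findContours(m,0,1)[0],key=cv2.contourArea)
    r=cv2.minAreaRect(c); b=(cv2.boxPoints(r)+.5)/4-.5+[210,225]
    W=ray("top",b,.05)[:,:2]; e=np.roll(W,-1,0)-W; 
    l=np.linalg.norm(e,axis=1); k=l.argmax(); print(th,r,W.mean(0),l,np.degrees(np.arctan2(e[k,1],e[k,0])))
E
```

```text
stand scene [ 0.6365 -0.0262] 68.95132530120908
[[-2.3457  0.0055]
 [-1.9554  2.8512]
 [ 2.6171  3.1079]
 [-1.1834  3.2837]
 [ 0.4688 -2.773 ]
 [ 6.1465 -7.2815]
 [ 1.6589 -0.8627]
 [-5.4069  1.6689]]
150 ((132.0270233154297, 134.59378051757812), (169.80714416503906, 94.20735168457031), 44.5692138671875) [0.42674486 0.1018508 ] [0.06110125 0.11019034 0.06056855 0.11001406] -134.1342765554991
165 ((132.03346252441406, 134.47715759277344), (168.53504943847656, 93.20509338378906), 44.35625457763672) [0.42681748 0.10184481] [0.0604473  0.10936802 0.05992482 0.10919286] -133.92073484542524
180 ((132.0252685546875, 134.54055786132812), (167.5965576171875, 92.4446792602539), 44.06081008911133) [0.42677426 0.10184814] [0.05994965 0.10876239 0.05943528 0.10858694] -133.62504027793437
```

```bash
cat >> h.py <<'E'
from scipy.spatial.transform import Rotation as Ro
S0=np.array([.6367,-.0267,0]); SY=np.radians(68.7); TL=np.radians(12)
def quat(yaw,tilt=0): # tool x along yaw, body leaning back by tilt
    R=Ro.from_euler('z',yaw)*Ro.from_euler('y',-tilt)*Ro.from_euler('x',np.pi)
    return list(np.roll(R.as_quat(),1))
def st(x,y,z): return list(S0+Ro.from_euler('z',SY).apply([x,y,z]))
def ramp(s,n,y=0): # s along slope from lip, n above the ramp
    return st(s*np.cos(TL)-n*np.sin(TL),y,.05+s*np.sin(TL)+n*np.cos(TL))
E
python3 - <<'E'
from h import *
qg=quat(np.radians(46)); qr=quat(SY,TL)
print(qg,[inverse_kinematics(p,q) is not None for p,q in [([.4267,.1018,.13],qg),([.4267,.1018,.016],qg),(ramp(-.078,.1),qr),(ramp(-.078,.0165),qr),(ramp(-.19,.1),qr),(ramp(-.16,.02),qr),(st(.004,0,.07),qr)]])
set_gripper(1.0)
move_to([.4267,.1018,.13],qg)
servo_line([.4267,.1018,.016],feed=.1,force_limit=15)
print(current_tcp_pos(),current_time_s(),current_contact_force())
set_gripper(0.0,30); print(current_finger_gap()*93,current_finger_force())
f0=current_contact_force()
servo_line([.4267,.1018,.21],feed=.15); dwell(.3)
print(current_contact_force(),f0,current_finger_gap()*93,current_time_s())
cv2.imwrite("pics/lift.png",snapshot("scene"))
E
```

```text
[np.float64(5.636466611900673e-17), np.float64(0.9205048534524404), np.float64(0.39073112848927377), np.float64(2.3925381291581115e-17)] [True, True, True, True, True, True, True]
[0.42709556 0.1018873  0.01643822] 3.4917 [0.39176523 0.63276632 0.62452193]
59.737715816650116 30.000265538692474
[-0.39681713 -0.50853778 -3.11268315] [-0.87030487  0.47335874  2.34840152] 59.721518652421125 5.8583
```

Run:
```python
from h import *
qr=quat(SY,TL)
move_to(ramp(-.080,.14),qr); 
print(current_contact_force())
servo_line(ramp(-.080,.035),feed=.12)
cv2.imwrite("pics/hov.png",snapshot("top"))
h=servo_line(ramp(-.080,.0145),feed=.03,force_limit=3)
p=np.array(current_tcp_pos()); print(h,p,"n above ramp",(p-ramp(-.08,0))@(np.array(ramp(0,1))-ramp(0,0)),current_contact_force(),current_time_s())
t=cv2.resize(snapshot("top")[130:230,240:380],None,fx=4,fy=4,interpolation=2)
s=cv2.resize(snapshot("scene")[130:250,230:370],None,fx=4,fy=4,interpolation=2)[:480]
cv2.imwrite("pics/p1.png",cv2.resize(np.hstack([cv2.copyMakeBorder(t,0,80,0,0,0),s]),None,fx=.7,fy=.7))
```

```text
[ 0.28004311  0.56057705 -2.38741095]
True [ 0.60667022 -0.10253659  0.0487253 ] n above ramp 0.015711398545044775 [-0.71983924  0.20232687  5.9211241 ] 8.7167
```

View pics/p1.png

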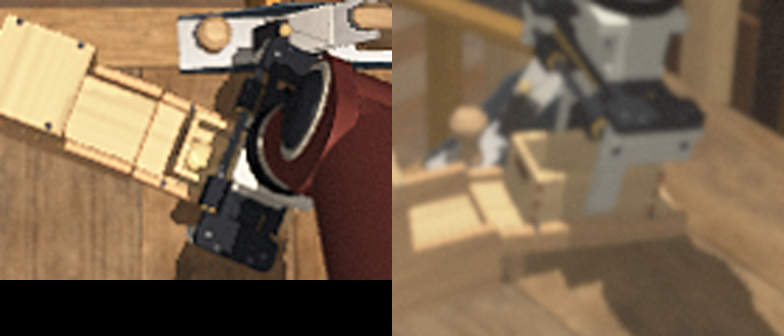

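Run:
```python
from h import *
qr=quat(SY,TL)
set_gripper(1.0); dwell(.2)
servo_line(ramp(-.080,.10),feed=.15)
servo_line(ramp(-.22,.10),feed=.2)
set_gripper(0.0)
print(current_time_s(),current_contact_force())
t=cv2.resize(snapshot("top")[130:230,240:380],None,fx=4,fy=4,interpolation=2)
s=cv2.resize(snapshot("scene")[130:250,230:370],None,fx=4,fy=4,interpolation=2)
cv2.imwrite("pics/p2.png",cv2.resize(np.hstack([cv2.copyMakeBorder(t,0,80,0,0,0),s]),None,fx=.7,fy=.7))
```

```text
12.7667 [-0.72746467 -0.3344917  -0.73436423]
```

View pics/p2.png

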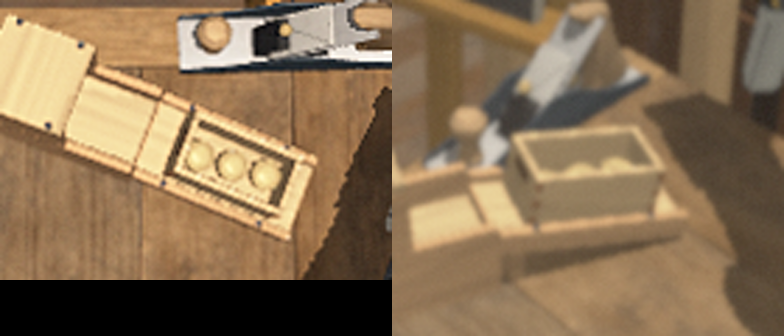

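Run:
```python
from h import *
u=np.array(ramp(1,0))-ramp(0,0)
def rep(m): 
    p=np.array(current_tcp_pos())-S0; print(m,Ro.from_euler('z',-SY).apply(p).round(4),Ro.from_euler('z',-SY).apply(current_contact_force()).round(2),current_time_s())
servo_line(ramp(-.175,.10),feed=.2)
servo_line(ramp(-.175,.022),feed=.12,force_limit=10); dwell(.2); rep("down")
h=servo_line(ramp(-.12,.022),feed=.04,force_limit=2); rep(h)
h=servo_line(ramp(-.09,.022),feed=.06,force_limit=25); rep(h)
h=servo_line(ramp(-.05,.022),feed=.06,force_limit=25); rep(h)
t=cv2.resize(snapshot("top")[130:230,240:380],None,fx=4,fy=4,interpolation=2)
s=cv2.resize(snapshot("scene")[130:250,200:340],None,fx=4,fy=4,interpolation=2)
cv2.imwrite("pics/p3.png",cv2.resize(np.hstack([cv2.copyMakeBorder(t,0,80,0,0,0),s]),None,fx=.7,fy=.7))
```

```text
down [-0.176  -0.0007  0.036 ] [ 0.55 -0.51  1.  ] 14.2417
True [-0.1399  0.0004  0.0423] [-0.11 -0.05 -0.1 ] 15.1417
False [-0.0923 -0.0002  0.053 ] [-0.37 -0.74  0.57] 16.1333
False [-0.0523  0.0004  0.061 ] [ 0.23  0.51 -0.14] 16.95
```

View pics/p3.png

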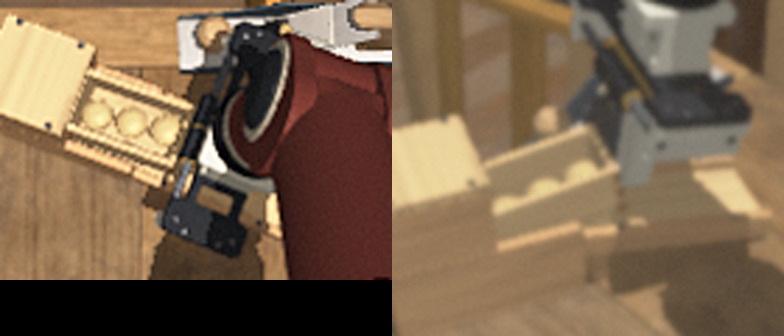

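Run:
```python
from h import *
def rep(m): 
    p=np.array(current_tcp_pos())-S0; print(m,Ro.from_euler('z',-SY).apply(p).round(4),Ro.from_euler('z',-SY).apply(current_contact_force()).round(2),current_time_s())
h=servo_line(st(-.022,0,.070),feed=.05,force_limit=25); dwell(.1);rep(h)
for x in(-.016,-.012,-.009,-.006,-.003):
    h=servo_line(st(x,0,.072),feed=.03,force_limit=25); dwell(.15);rep(h)
s=cv2.resize(snapshot("scene")[130:250,200:340],None,fx=4,fy=4,interpolation=2)
cv2.imwrite("pics/p4.png",s)
```

```text
False [-0.0221 -0.0001  0.07  ] [ 0.57 -0.87  0.5 ] 17.9583
False [-0.0158 -0.      0.0721] [-0.62 -0.25 -0.31] 18.4667
False [-0.0128 -0.0002  0.0718] [-2.42  0.12 -1.27] 18.9
False [-0.0104 -0.0002  0.0717] [-5.97 -0.87 -0.57] 19.3
False [-0.0077 -0.0001  0.0715] [-5.63 -1.7  -1.36] 19.7
False [-0.0054 -0.0001  0.0713] [-6.22  0.24 -2.03] 20.1
```

View pics/p4.png

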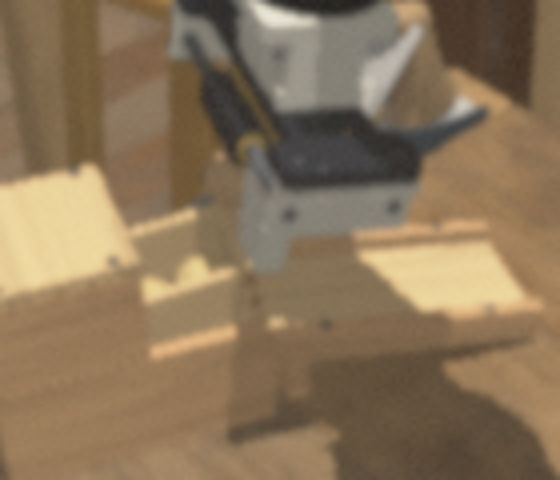

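Run:
```python
from h import *
def rep(m): 
    p=np.array(current_tcp_pos())-S0; print(m,Ro.from_euler('z',-SY).apply(p).round(4),Ro.from_euler('z',-SY).apply(current_contact_force()).round(2),current_time_s())
for x,z in((.0,.073),(.002,.073),(.002,.068),(.002,.063),(.002,.058)):
    h=servo_line(st(x,0,z),feed=.03,force_limit=25); dwell(.2);rep(h)
cv2.imwrite("pics/p5.png",cv2.resize(snapshot("scene")[130:250,200:340],None,fx=4,fy=4,interpolation=2))
```

```text
False [-0.003  -0.0001  0.0722] [-7.26 -1.86 -2.11] 20.6083
False [-0.0017 -0.0002  0.072 ] [-7.2  -0.85 -1.22] 21.0583
False [-0.0026 -0.0002  0.0669] [-8.51 -1.11 -0.66] 21.575
False [-0.0023 -0.0004  0.0619] [-8.73 -0.28 -1.14] 22.0917
False [-0.0022 -0.0011  0.058 ] [-9.02 -0.76  2.22] 22.6083
```

View pics/p5.png

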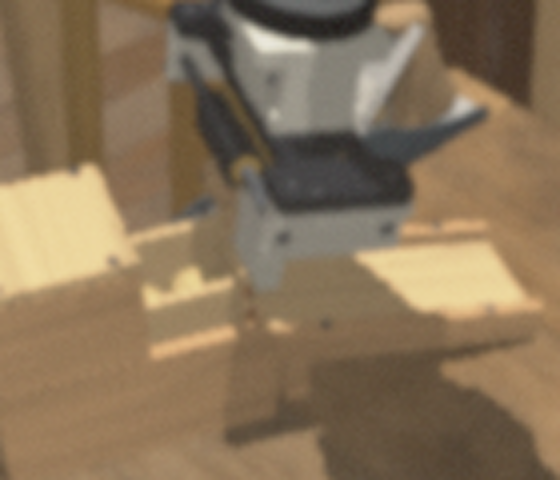

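Run:
```python
from h import *
def rep(m): 
    p=np.array(current_tcp_pos())-S0; print(m,Ro.from_euler('z',-SY).apply(p).round(4),Ro.from_euler('z',-SY).apply(current_contact_force()).round(2),current_time_s())
for x in (-.004,-.008,-.012,-.016,-.022):
    servo_line(st(x,0,.058),feed=.03); dwell(.15); rep(x)
servo_line(ramp(-.05,.03),feed=.08)
servo_line(ramp(-.16,.10),feed=.2)
t=cv2.resize(snapshot("top")[130:230,220:360],None,fx=4,fy=4,interpolation=2)
s=cv2.resize(snapshot("scene")[130:250,180:320],None,fx=4,fy=4,interpolation=2)
cv2.imwrite("pics/p6.png",cv2.resize(np.hstack([cv2.copyMakeBorder(t,0,80,0,0,0),s]),None,fx=.71,fy=.71))
```

```text
-0.004 [-0.0059 -0.0008  0.058 ] [-6.27 -0.93  0.46] 23.1583
-0.008 [-0.0068  0.0002  0.0583] [-1.67 -0.18  0.8 ] 23.5917
-0.012 [-0.0115  0.0001  0.0581] [ 0.21 -0.34 -0.75] 24.025
-0.016 [-0.016  0.     0.058] [ 0.17  0.37 -1.09] 24.4583
-0.022 [-0.0219  0.      0.058 ] [ 0.59 -0.2  -0.32] 24.9583
```

View pics/p6.png

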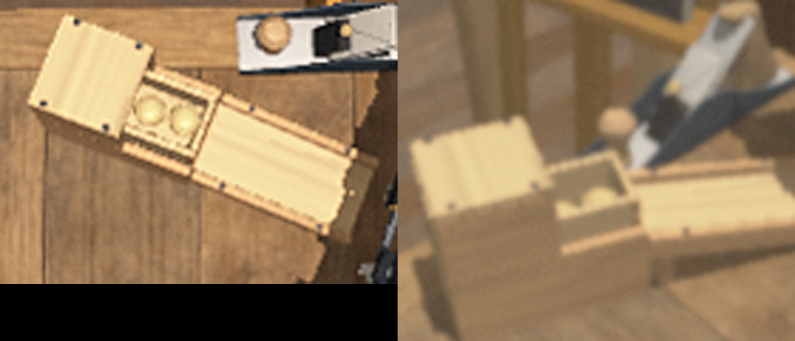

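Run:
```python
from h import *
for n,o,d in(("top",(220,130),0),("scene",(180,130),397.6)):
  for lab,P in(("home",[st(0,-.03,.09),st(0,.03,.09)]),("onlip",[st(-.006,-.03,.10),st(-.006,.03,.10)])):
    print(n,lab,((proj(n,P)-o)*2.84+[d,0]).round(1).tolist())
m=cv2.imread("pics/p6.png")[130:240,520:690]; a=cv2.imread("pics/p6.png")[60:200,110:240]
cv2.imwrite("pics/p7.png",np.hstack([cv2.resize(x,(400,420),interpolation=2) for x in(a,m)]))
```

```text
top home [[217.6, 97.8], [193.4, 159.3]]
top onlip [[224.2, 97.8], [199.8, 159.9]]
scene home [[615.3, 148.7], [640.1, 196.0]]
scene onlip [[621.9, 136.7], [647.1, 183.7]]
```

View pics/p7.png

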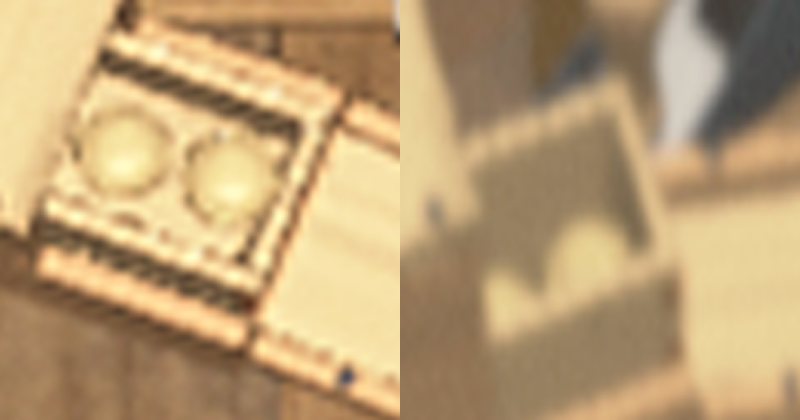

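Run:
```python
from workcell import *
dwell(.3); print(current_time_s(), sign_off())
```

```text
the job is handed in; nothing more can be done
26.7417 None
```

The crate was set on the ramp, released, and pushed from behind over the lip; it now sits flat in the bay, tail behind the lip and held by the buffer. I handed the job in at 26.7 s, with the arm clear of it and the other things on the bench not touched.

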